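Slide the longer grater sleeve off its drying arm

ROBOT

A 6-joint arm with a two-finger parallel gripper is mounted at the origin on a cart in front of the work surface, level with it; the furniture and walls round the work are solid. World frame = base frame: x ahead of the robot, y to its left, z up, the work surface at z = 0. Lengths are in m, angles in rad, forces in N, time in s.
With the tool pointing down it reaches from about 0.425 to 0.95 m from the base axis. Payload 3.5 kg.
Tool frame: the origin (TCP) lies at the very end of the fingers, on their centre line; the grasp point (between the pads) lies 19 mm behind it; z points along the fingers, y is the line along which they close (so a half turn about z gives the same grasp; the last joint's range is limited). The gripper opens to 85 mm and grips with 20 to 120 N. Pads are 22 mm wide; open, the fingers measure 114 mm over their backs; the gripper's body (76 mm by 85 mm) begins 54 mm behind the grasp point. The pads swing forward as they close: fully open they stand 13 mm farther back than shut.
Start: joints at [1.146, 0.286, 1.577, -0, 1.279, -0.15], TCP at [0.183, 0.65, 0.231] pointing down, gripper open.
Joint ranges: [-2.77, 2.77], [-0.9, 2.22], [0.21, 2.48], [-1.53, 4.67], [0.24, 2.81], [-2.84, 2.84]. Speed limits (rad/s): [2.79, 2.79, 3.14, 3.14, 3.14, 3.14].

INTERFACE

Orientations are given as a unit quaternion [x, y, z, w].
In Python, from plant import ctrl gives the robot as it stands.
- The arm moves only by the tool carry_out, never from a script. Its argument "deltas" is one flat list of numbers, 6 for each row, row after row: the shift along the tool's x, y, z in m, then the turn, a rotation vector about the tool's x, y, z in rad. A call has 1 to 5 rows; each row is the pose to reach, as a shift and turn from the pose commanded when the call began, along the tool's axes at that moment; what a row does not reach only later rows make up. A row lasts 1/8 s, in which the tool goes at most 62.5 mm and 10.7 degrees, less where a joint would pass 70% of its speed; a pose out of reach is approached as far as the arm can. A call with a gripper value outside its range is refused whole. "grip" is the opening in per cent of the stroke, from 0 (shut) to 100 (fully open), set as the call begins (left out, the last holds). The fingers move at their own pace and stop on an object; "grip_force" is the grip in N (left out, the last holds). Time passes only in rows, so rows that repeat a pose let the fingers close. It gives the time, the measured TCP pose, the force, the opening and the grip force at its end, in the units of the state.
- ctrl.get_state(): the state, without advancing time (a new reading comes with each control period).
- ctrl.read_camera(name): name is "scene" or "top" or "wrist"; returns (picture, depth): 480x640x3 uint8, red, green, blue; 480x640 float32, m along the optical axis (not along the pixel's ray), 0 where there is no reading.
- ctrl.camera_model(name): a dict with "intrinsics" (3x3 intrinsics, pixels), "extrinsics" (4x4, takes a point from world to camera coordinates); the wrist camera has in their place "hand_eye" (4x4, takes a point from camera to tool coordinates, whose origin is the TCP and whose axes are the flange's). Camera axes: x right, y down, z forward; pixel columns grow to the right and rows downward; lengths in m; the calibration is good to about 2 mm. The wrist camera is an equidistant fisheye: a pixel r from the principal point sees the ray r / f radians off the axis. A picture is of the moment at which its call begins: read the wrist's pose just before it. camera_model takes no time and is no camera call.
- ctrl.sign_off(): hands the job in; it is judged then, once.
Trained networks look in the newest picture that a camera, given by its name, has taken for a name from the list of things; names that differ only in an ending like _2 or _b are one class to them, and where a whole thing is asked for, a point or a joint stands for the part that bears it (a point fixed in the world has none). Each returns a list of dicts, best first, with "score" (0 to 1); they miss things now and then, are a little off and sometimes report something else, mostly with a low value. They report only what shows in the picture. A call takes as long as a camera call. They do not tell look-alikes from the thing itself.
- ctrl.find_in(camera, query): "uv" ([column, row] in pixels, amid what is visible of it).
The state is a dict: "time": time; "qpos": joint angles; "dq": joint speeds; "joint_efforts": joint torques, N m; "eef_pos": TCP position; "tcp_rot": TCP orientation; "contact_force": force on the tool from outside, world axes, zero at the start; "wrist_torque": the same for the moment, N m; "opening": opening from 0.0 (shut) to 1.0 (fully open); "finger_force": force on a finger pad.
Only numpy, scipy, OpenCV 4.12 (cv2) and the standard library are available. Lean on these libraries where they do the work, as an engineer would, in place of code of your own. Each camera call takes 0.05 s, during which the arm holds its last target. There are 200 camera calls.

TASK

Two four-sided grater sleeves hang to dry on the two horizontal arms of the bench stand. Slide the longer sleeve off the open end of its arm and lay it gently on one of its four long sides inside the shallow steel dish, flat on the dish's floor. Leave the shorter sleeve hanging where it is on its arm.

Things in the scene. Friction and masses are not known exactly. Their poses are not given: they have to be found in the camera images.
- long_sleeve_center (a point): Centre of the longer grater sleeve, the one to take: a loose square steel tube with dark teeth and grey end frames, 75 mm long, 44 x 44 mm outside, 110-225 g, on either arm. A 32 x 32 mm bore runs through it along its x axis, which lies along the arm. It hangs loosely by its top wall, centre 8 mm below the arm's axis; it can rise 16 mm before its bottom wall meets the arm. z points up.
- short_sleeve_center (a point): Centre of the shorter grater sleeve, to be left alone: the same section and materials, but 45 mm long. It hangs in the same way on the other arm.
- stand: Fixed stand: steel base 135 x 205 x 12 mm, two grey uprights 143 mm high. Origin: on the worktop, midway between the uprights, below their front faces. From these faces (own x = 0) two level square steel arms, 16 x 16 mm, one at y = +65, one at y = -65 mm, axis 125 mm above the worktop, run along the stand's -x axis to open ends at x = -105 mm. Turned up to 23 degrees either way; z is up.
- dish_floor (a point): Centre of the inner floor of the fixed shallow steel dish, 3 mm above the worktop: an open rectangular dish 130 mm along its x, 160 mm along its y, rim 16 mm high (19 mm with its rolled edge), walls 3 mm. Its z points up.
There are look-alikes about, which are no part of the job. What is shaped like the part that bears long_sleeve_center but blue or turquoise is not meant.

How it is judged:
On the way:
1. the longer sleeve has been slid past the open end of its arm (x of long_sleeve_center in the frame of stand below -0.141 m), for 0.1 s.
At the end, for the whole second after the job is handed in: The longer sleeve lies at rest on a long side on the floor of the dish: its centre within 45 mm (dish x) and 60 mm (dish y) of the dish's centre, 17 to 28 mm above its floor, its long axis level within 7 degrees. The shorter sleeve still hangs on its arm within 20 mm of where it was (x of long_sleeve_center in the frame of dish_floor between -0.045 and 0.045 m and y of long_sleeve_center in the frame of dish_floor between -0.06 and 0.06 m and z of long_sleeve_center in the frame of dish_floor between 0.017 and 0.028 m and angle between long_sleeve_center's own x axis and vertical between 1.45 and 1.69 rad and linear speed of long_sleeve below 0.02 m/s and distance of short_sleeve_center from where it was at the start of the episode below 0.02 m); the robot touches nothing.
It fails at once if the longer sleeve is dropped from a height or thrown (faster than 1.0 m/s) (linear speed of long_sleeve above 1 m/s).
It also fails if it takes over 35 s, if anything falls off the work surface, if the arm or the gripper's body presses on something with over 40 N, if the wrist force passes 120 N, or if a joint passes its speed limit or range.

## Working session

There is one attempt and no reset: what is moved stays moved. The work goes in short steps, Python scripts to look and compute and a tool call to move; the robot and the scene stay as the last step left them, time stands still between calls to the robot, and variables do not carry over. Pictures are saved under pics/ and viewed, at most 10 in all, crops included, and the job is handed in when it is done.

Besides the shell and the picture viewer there is one more tool, called after ">>>" by a JSON object that holds its "name" and its "arguments". carry_out: Moves the arm, as the interface text tells. Its arguments: {"type":"object","properties":{"deltas":{"type":"array"},"grip":{"type":"number"},"grip_force":{"type":"number"}},"required":["deltas"]}

```bash
mkdir -p pics; ls; python3 - <<'E'
from plant import ctrl
import cv2,numpy as np
for c in ["scene","top"]:
    p,d=ctrl.read_camera(c); cv2.imwrite(f"pics/{c}0.png",p[:,:,::-1]); np.save(f"pics/{c}0.npy",d)
    m=ctrl.camera_model(c); print(c,np.round(m["intrinsics"],1).tolist(),np.round(m["extrinsics"],3).tolist())
    for q in ["long_sleeve_center","short_sleeve_center","stand","dish_floor"]:
        print(q,[(np.round(r["uv"]).tolist(),round(r["score"],2)) for r in ctrl.find_in(c,q)])
s=ctrl.get_state(); print(s)
E
```

```text
pics
scene [[562.6, 0.0, 309.8], [0.0, 562.6, 234.6], [0.0, 0.0, 1.0]] [[0.517, -0.856, -0.01, -0.341], [-0.45, -0.263, -0.853, 0.342], [0.728, 0.446, -0.521, 0.915], [0.0, 0.0, 0.0, 1.0]]
long_sleeve_center [([424.0, 270.0], 0.97), ([399.0, 255.0], 0.89), ([485.0, 296.0], 0.75)]
short_sleeve_center [([364.0, 254.0], 0.64)]
stand [([388.0, 297.0], 0.66)]
dish_floor [([183.0, 263.0], 0.9)]
top [[569.7, 0.0, 323.5], [0.0, 569.7, 236.7], [0.0, 0.0, 1.0]] [[-0.027, -1.0, -0.015, -0.052], [-0.991, 0.029, -0.132, 0.583], [0.133, 0.011, -0.991, 1.465], [0.0, 0.0, 0.0, 1.0]]
long_sleeve_center [([423.0, 239.0], 0.88), ([456.0, 191.0], 0.68), ([378.0, 189.0], 0.62)]
short_sleeve_center [([374.0, 239.0], 0.56)]
stand [([391.0, 242.0], 0.97)]
dish_floor [([211.0, 285.0], 0.67)]
{'time': 0.5, 'qpos': array([ 1.14597564e+00,  2.86309971e-01,  1.57676894e+00,  1.77020959e-05,
        1.27859989e+00, -1.49979729e-01]), 'dq': array([-1.24236112e-03, -1.87025180e-03, -1.98752405e-03, -5.64517376e-04,
       -8.07576920e-05,  8.33693402e-04]), 'joint_efforts': array([-7.78320937e-04, -4.05462277e+01, -2.92555243e+01, -1.40397137e-04,
        1.15612147e-03,  2.43245850e-06]), 'eef_pos': array([0.18312717, 0.64963943, 0.23128083]), 'tcp_rot': array([ 1.36990895e-01,  9.90572306e-01, -3.89042854e-05, -2.03377551e-05]), 'contact_force': array([-0.97391416, -0.11427633, -0.49443923]), 'wrist_torque': array([-0.02030362, -0.05724033,  0.01374216]), 'finger_force': 0.0, 'opening': 1.0018004658833095}
```

```bash
python3 - <<'E'
import cv2
a=cv2.imread("pics/scene0.png");b=cv2.imread("pics/top0.png")
cv2.imwrite("pics/sc.png",cv2.resize(a[180:400,290:580],None,fx=2.7,fy=2.7,interpolation=3))
E
```

```text
(no output)
```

View pics/top0.png

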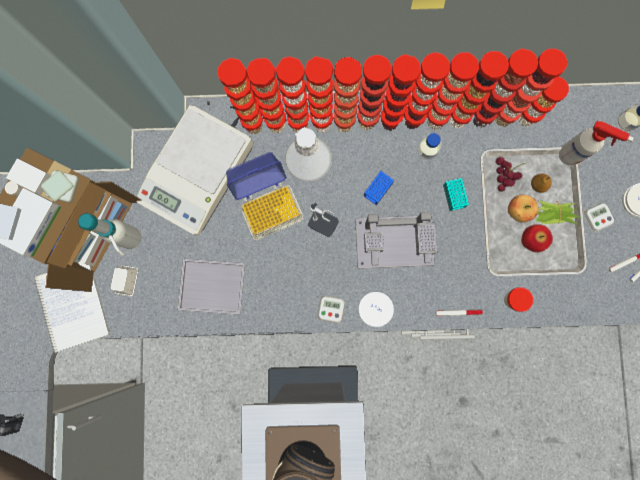

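View pics/scene0.png

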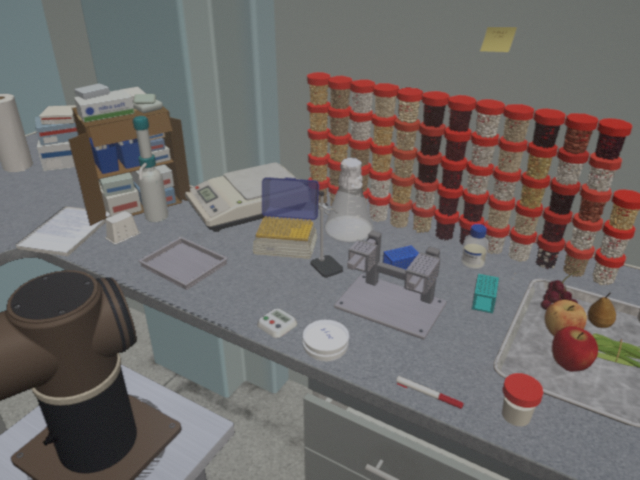

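View pics/sc.png

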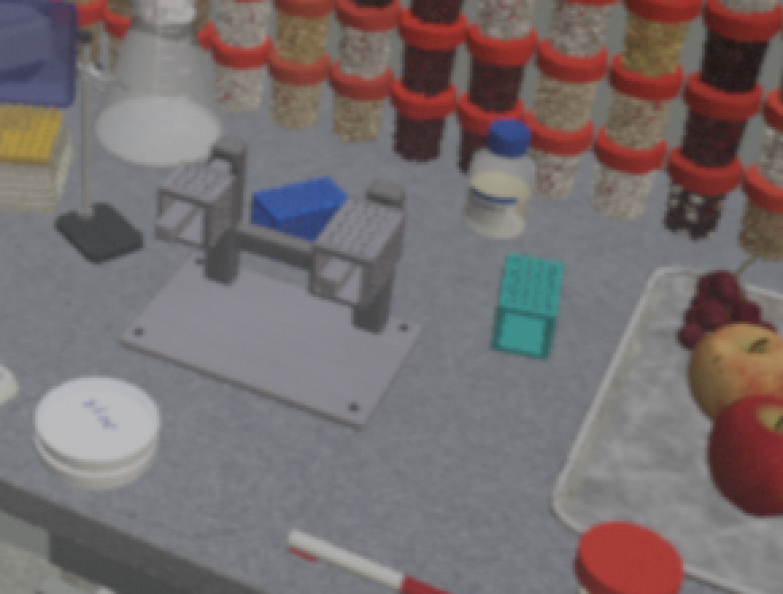

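The look-alikes are the blue block at top (378,189) and the turquoise tube at (456,191); both are the wrong colour. The two grey sleeves on the stand are at top (374,242) / scene (364,254) and top (427,240) / scene (424,270). The second is clearly longer, so it is the target, and the crop confirms it. The dish is at top (211,286), a grey shallow tray. The tray with fruit is something else.

```bash
cat > h.py <<'E'
import numpy as np,cv2
from plant import ctrl
def cloud(c,d):
    m=ctrl.camera_model(c);K=m["intrinsics"];E=m["extrinsics"]
    v,u=np.mgrid[:480,:640]; P=np.stack([(u-K[0,2])/K[0,0]*d,(v-K[1,2])/K[1,1]*d,d],-1)
    return (P-E[:3,3])@E[:3,:3]
E
python3 - <<'E'
from h import *
d=np.load("pics/top0.npy");W=cloud("top",d);v,u=np.mgrid[:480,:640];z=W[...,2]
def rect(n,m):
    p=W[m][:,:2]; (c,s,a)=cv2.minAreaRect((p*1000).astype(np.float32)); print(n,m.sum(),np.round(c,1),np.round(s,1),round(a,1),"z",np.round(np.median(W[m][:,2])*1000,1))
R=lambda a,b,c,e:(u>a)&(u<b)&(v>c)&(v<e)&(d>0)
print("table z",np.median(z[R(250,300,250,300)]))
rect("top long",R(408,445,215,265)&(z>.12)); rect("top short",R(355,392,215,265)&(z>.12))
base=R(345,450,205,280)&(z>.005)&(z<.022); rect("base",base)
rect("dish",R(165,255,245,325)&(z>.008)); rect("dishfloor",R(185,238,268,305))
for r in range(218,268,2):
    print(r,[int(1000*z[r,k]) for k in range(412,444,2)],[int(1000*z[r,k]) for k in range(360,392,3)])
E
```

```text
table z -0.000736050775620717
top long 719 [ 556.9 -322. ] [116.4  46. ] 0.4 z 137.5
top short 574 [ 557.1 -191.9] [119.7  44.8] 2.0 z 136.8
base 2298 [ 565.2 -267.2] [278.6 197.9] 88.1 z 10.9
dish 685 [467.5 237.8] [197.6 232.9] 0.0 z 16.1
dishfloor 1862 [460.8 236.5] [142.2  94.1] 88.4 z 2.4
218 [65, 71, 71, 97, 132, 141, 145, 137, 141, 137, 0, 0, -5, -5, 0, 0] [14, 9, 7, 137, 144, 139, 14, 13, 10, 13, 16]
220 [71, 67, 73, 103, 126, 129, 137, 140, 135, 18, 0, 0, -1, 0, 0, -6] [14, 11, 82, 144, 142, 145, 67, 71, 77, 70, 68]
222 [69, 65, 69, 95, 99, 131, 133, 130, 135, 14, -2, -1, -3, 0, -1, 1528] [10, 9, 77, 133, 137, 133, 70, 69, 65, 72, 72]
224 [51, 58, 123, 137, 133, 144, 137, 135, 143, 140, 136, 138, 0, -4, 0, 0] [4, 7, 81, 106, 134, 131, 72, 67, 70, 70, 69]
226 [13, 25, 121, 134, 137, 136, 134, 138, 139, 139, 136, 137, 0, 0, -4, -1] [14, 8, 54, 69, 129, 134, 15, 8, 10, 15, 10]
228 [5, 2, 120, 137, 137, 140, 138, 140, 139, 137, 142, 137, 1, -1, 0, 1] [9, 11, 31, 1528, 126, 136, 14, 13, 9, 11, 12]
230 [10, 12, 118, 138, 136, 139, 135, 138, 137, 137, 134, 139, 0, -3, -5, 2] [15, 1
[... 1494 characters left out ...]
-6] [7, 11, 6, 6, 130, 137, 13, 8, 12, 11, 10]
256 [15, 10, 14, 9, 10, 11, 120, 126, 125, 129, 14, 0, 0, -5, -7, 0] [14, 11, 8, 11, 133, 132, 12, 7, 9, 8, 9]
258 [7, 12, 7, 12, 8, 11, 130, 133, 134, 131, 12, -7, 0, 0, 8, -1] [10, 12, 12, 13, 128, 131, 8, 10, 5, 8, 12]
260 [8, 9, 7, 12, 13, 14, 127, 130, 129, 130, 8, -5, 0, -7, -1, -1] [9, 9, 12, 8, 131, 131, 10, 14, 11, 13, 8]
262 [8, 6, 12, 10, 14, 9, 119, 131, 131, 131, 16, -4, 0, 3, -2, -5] [13, 1, 3, 14, 131, 134, 9, 13, 12, 9, 12]
264 [18, 4, 16, 13, 8, 6, 17, 13, 11, 11, 9, 2, -5, -2, -4, 0] [11, 15, 13, 12, 134, 132, 6, 6, 9, 13, 9]
266 [0, 2, -3, 2, 4, -3, -3, -8, -3, 0, 1, -1, -7, -2, -6, -11] [13, 11, 14, 12, 6, 10, 9, 8, 5, 12, 2]
```

```bash
python3 - <<'E'
from h import *
ds=[]
for i in range(6):
    p,d=ctrl.read_camera("top"); ds.append(np.where(d>0,d,np.nan))
ds.append(np.load("pics/top0.npy")); d=np.nanmedian(ds,0); d=np.nan_to_num(d);np.save("pics/topm.npy",d)
W=cloud("top",d);v,u=np.mgrid[:480,:640];z=W[...,2]
R=lambda a,b,c,e:(u>a)&(u<b)&(v>c)&(v<e)&(d>0)
def rect(n,m):
    m=cv2.morphologyEx(m.astype(np.uint8),cv2.MORPH_OPEN,np.ones((3,3)))
    k,l,s,_=cv2.connectedComponentsWithStats(m); m=l==1+np.argmax(s[1:,4])
    p=W[m][:,:2]; (c,s,a)=cv2.minAreaRect((p*1000).astype(np.float32)); print(n,m.sum(),np.round(c,1),np.round(s,1),round(a,1),"z",np.round(np.median(W[m][:,2])*1000,1)); return m
rect("base+",R(345,450,205,280)&(z>.006)); 
m=rect("dish+",R(165,255,250,325)&(z>.001)); 
for n,a,b,r0,r1 in [("long",408,445,226,252),("short",355,392,235,249)]:
    m=R(a,b,r0-1,r1)&(z>.128)
    X=[];Yl=[];Yr=[]
    for r in range(r0,r1):
        w=W[r][m[r]]; X.append(w[:,0].mean());Yl.append(w[:,1].max());Yr.append(w[:,1].min())
    for Y in (Yl,Yr): f=np.polyfit(X,Y,1);print(n,"yaw",np.degrees(np.arctan(f[0])),"y at x=.56",np.polyval(f,.56))
    # arm below tip
for n,c0,c1 in [("long",422,430),("short",371,378)]:
    m=R(c0-4,c1+4,255,272)&(z>.118); print(n,"tip x",W[m][:,0].min(), "y mean", W[m][:,1].mean(),"x mean",W[m][:,0].mean())
for c in (420,424,428,432): print([int(1000*z[r,c]) for r in range(249,268)],[round(float(W[r,c,0]),3) for r in (224,250,252,254,262)])
for n,rr in (("L",(240,262)),):
  pass
E
```

```text
base+ 3996 [ 566.6 -257.4] [137. 205.] 0.6 z 13.1
dish+ 716 [466.  286.7] [ 66.1 135.6] 80.9 z 3.6
long yaw 1.2174438458960657 y at x=.56 -0.3003526848084561
long yaw 0.670951851166259 y at x=.56 -0.343258368098273
short yaw -0.4760735486374248 y at x=.56 -0.1708612180602135
short yaw 2.925747186126556 y at x=.56 -0.21284620727779552
long tip x 0.4989519857485628 y mean -0.3216868687360555 x mean 0.5063531974458796
short tip x 0.4974425364133952 y mean -0.19227675750905196 x mean 0.5079754104084023
[139, 137, 140, 139, 137, 101, 8, 8, 13, 8, 14, 12, 9, 11, 8, 11, 12, 0, -1] [0.593, 0.528, 0.523, 0.522, 0.51]
[138, 137, 137, 137, 128, 129, 130, 128, 127, 129, 127, 125, 121, 118, 15, 10, 6, 0, 0] [0.592, 0.528, 0.523, 0.519, 0.5]
[138, 137, 137, 137, 131, 132, 132, 129, 130, 134, 132, 130, 133, 130, 10, 11, 5, -1, 1] [0.592, 0.528, 0.523, 0.518, 0.499]
[140, 139, 139, 136, 106, 95, 8, 14, 10, 13, 10, 11, 13, 13, 8, 10, -1, 0, -3] [0.592, 0.527, 0.523, 0.522, 0.508]
```

```bash
cat >> h.py <<'E'
from scipy.spatial.transform import Rotation as Ro
def deltas(targets,yaw=np.radians(90.8)):
    s=ctrl.get_state();p=np.array(s["eef_pos"]);R=Ro.from_quat(s["tcp_rot"])
    y=np.array([np.cos(yaw),np.sin(yaw),0]);z=np.array([0,0,-1.]);T=Ro.from_matrix(np.stack([np.cross(y,z),y,z],1))
    rv=(R.inv()*T).as_rotvec();print("pos",np.round(p,4),"rotvec",np.round(rv,3),"F",np.round(s["contact_force"],1),"t",s["time"],"open",s["opening"])
    for t in targets: print(t,np.round(R.inv().apply(np.array(t)-p),4).tolist())
E
python3 - <<'E'
from h import *
d=np.load("pics/topm.npy");W=cloud("top",d);z=W[...,2]
m=ctrl.camera_model("top");K=m["intrinsics"];E=m["extrinsics"];C=-E[:3,:3].T@E[:3,3]
def px(u,v,h):
    r=E[:3,:3].T@np.array([(u-K[0,2])/K[0,0],(v-K[1,2])/K[1,1],1]);return C+r*(h-C[2])/r[2]
g=cv2.cvtColor(cv2.imread("pics/top0.png"),cv2.COLOR_BGR2HSV)
hsv=g[250:325,165:260]; print(g[285,210],g[285,170])
mk=((hsv[...,1]<40)&(hsv[...,0]>120)|(hsv[...,1]<28)).astype(np.uint8)
mk=cv2.morphologyEx(mk,cv2.MORPH_OPEN,np.ones((3,3)))
k,l,s,_=cv2.connectedComponentsWithStats(mk);i=1+np.argmax(s[1:,4]);q=np.argwhere(l==i)[:,::-1]
b=cv2.boxPoints(cv2.minAreaRect(q.astype(np.float32)))+[165,250];print(s[i],b)
P=np.array([px(x,y,.018) for x,y in b]);print(P.round(3),P.mean(0))
for r0,r1,c0,c1 in ((195,240,300,342),(180,240,240,300),(340,341,0,1)):
    w=W[r0:r1,c0:c1].reshape(-1,3);w=w[w[:,2]>.05];print(w.min(0) if len(w) else 0,w.max(0) if len(w) else 0)
deltas([[.35,.5,.26],[.46,.2,.26],[.48,-.1,.26],[.558,-.322,.26]])
E
```

```text
[135   9 176] [101  13 163]
[   0    0   95   75 7125] [[165.         323.99998474]
 [165.         250.        ]
 [258.99998474 250.        ]
 [258.99998474 323.99998474]]
[[0.365 0.355 0.018]
 [0.561 0.357 0.018]
 [0.553 0.105 0.018]
 [0.358 0.108 0.018]] [0.45913939 0.23136717 0.018     ]
[ 0.60340528 -0.09419008  0.05782201] [ 0.65157934 -0.03841424  0.19315774]
[ 0.59422604 -0.00308902  0.05000038] [0.73787089 0.14986037 0.06230437]
0 0
pos [0.1831 0.6497 0.2314] rotvec [ 0.     0.    -0.289] F [ 0.   0.2 -0.7] t 0.8 open 1.000156927442667
[0.35, 0.5, 0.26] [-0.2012, -0.0988, -0.0286]
[0.46, 0.2, 0.26] [-0.3885, -0.3577, -0.0287]
[0.48, -0.1, 0.26] [-0.4892, -0.641, -0.0287]
[0.558, -0.322, 0.26] [-0.6245, -0.8335, -0.0287]
```

>>> {"name": "carry_out", "arguments": {"deltas": [-0.05,-0.025,-0.028,0,0,-0.1,-0.1,-0.05,-0.028,0,0,-0.2,-0.15,-0.075,-0.028,0,0,-0.289,-0.2,-0.1,-0.028,0,0,-0.289,-0.235,-0.145,-0.028,0,0,-0.289], "grip": 100}}

```text
time: 1.42
eef_pos: [0.3718, 0.4451, 0.2595]
tcp_rot: [-0.007, 1.0, 0.0, 0.0]
contact_force: [0.5, -0.3, 0.2]
opening: 1.002
finger_force: 0.0
```

```bash
python3 - <<'E'
from h import *
deltas([[.46,.2,.26],[.48,-.1,.26],[.558,-.322,.26]])
E
```

```text
pos [0.3718 0.4451 0.2595] rotvec [ 0.     0.001 -0.   ] F [ 0.5 -0.3  0.2] t 1.425 open 1.001571111875393
[0.46, 0.2, 0.26] [-0.0848, -0.2462, -0.0005]
[0.48, -0.1, 0.26] [-0.1007, -0.5465, -0.0006]
[0.558, -0.322, 0.26] [-0.1757, -0.7695, -0.0006]
```

Orientation is now aligned (tool x ≈ −world x, tool y ≈ world y).

>>> {"name": "carry_out", "arguments": {"deltas": [-0.02,-0.055,0,0,0,0,-0.04,-0.11,0,0,0,0,-0.06,-0.17,0,0,0,0,-0.08,-0.225,0,0,0,0,-0.085,-0.285,0,0,0,0]}}

```text
time: 2.05
eef_pos: [0.4598, 0.1606, 0.2598]
tcp_rot: [-0.007, 1.0, 0.0, 0.001]
contact_force: [0.9, -0.2, 0.5]
opening: 1.0
finger_force: 0.0
```

```bash
python3 - <<'E'
from h import *
deltas([[.48,-.1,.26],[.558,-.322,.26]])
# dish: wrist view
s=ctrl.get_state();p,d=ctrl.read_camera("wrist");cv2.imwrite("pics/w1.png",p[:,:,::-1]);np.savez("pics/w1.npz",d=d,p=s["eef_pos"],q=s["tcp_rot"])
m=ctrl.camera_model("wrist");print(m)
t=cv2.imread("pics/top0.png")[245:330,165:265];cv2.imwrite("pics/dishcrop.png",cv2.resize(t,None,fx=7,fy=7,interpolation=cv2.INTER_CUBIC))
E
```

```text
pos [0.4598 0.1606 0.2598] rotvec [-0.     0.001  0.   ] F [ 0.9 -0.2  0.5] t 2.05 open 1.0003580907376848
[0.48, -0.1, 0.26] [-0.0165, -0.2609, -0.0002]
[0.558, -0.322, 0.26] [-0.0914, -0.484, -0.0001]
{'intrinsics': array([[371.64829954,   0.        , 317.86894743],
       [  0.        , 371.64829954, 240.74434288],
       [  0.        ,   0.        ,   1.        ]]), 'hand_eye': array([[ 7.67449909e-05, -9.48495295e-01, -3.16791209e-01,
         8.08033405e-02],
       [ 9.99999977e-01,  1.36876688e-04, -1.67561168e-04,
         5.70771685e-04],
       [ 2.02292311e-04, -3.16791189e-01,  9.48495283e-01,
        -1.41930510e-01],
       [ 0.00000000e+00,  0.00000000e+00,  0.00000000e+00,
         1.00000000e+00]])}
```

View pics/dishcrop.png

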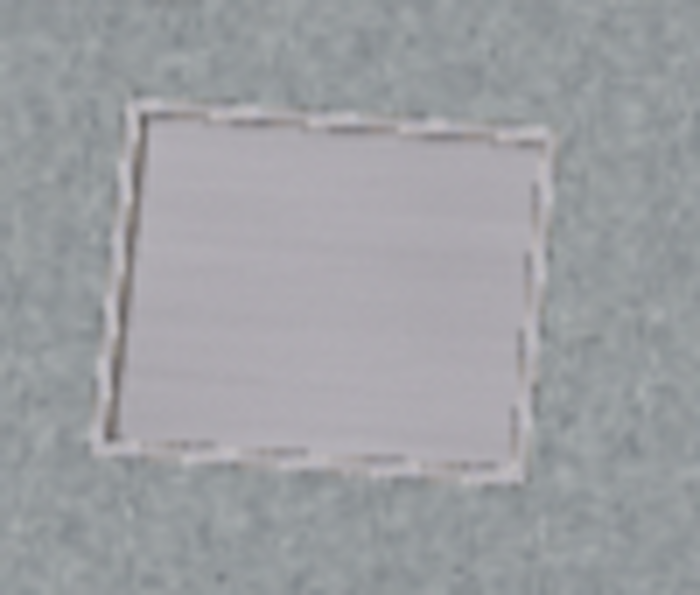

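The crop shows the empty dish with outer corners at top pixels (184,260), (244,264), (239,314), (179,309).

>>> {"name": "carry_out", "arguments": {"deltas": [-0.01,-0.06,0,0,0,0,-0.015,-0.12,0,0,0,0,-0.02,-0.18,0,0,0,0,-0.03,-0.24,0,0,0,0,-0.04,-0.3,0,0,0,0]}}

```text
time: 2.72
eef_pos: [0.5034, -0.1388, 0.2598]
tcp_rot: [-0.007, 1.0, -0.0, 0.001]
contact_force: [-0.4, 0.6, -0.6]
opening: 0.997
finger_force: 0.0
```

```bash
python3 - <<'E'
from h import *
deltas([[.558,-.322,.26]])
m=ctrl.camera_model("top");K=m["intrinsics"];E=m["extrinsics"];C=-E[:3,:3].T@E[:3,3]
for u,v in [(183.9,260),(243.6,263.9),(239.3,313.6),(179,308.9),(211.4,286.6)]:
    r=E[:3,:3].T@np.array([(u-K[0,2])/K[0,0],(v-K[1,2])/K[1,1],1]);print((C+r*(.019-C[2])/r[2]).round(4))
E
```

```text
pos [ 0.5034 -0.1388  0.2598] rotvec [-0.     0.001 -0.   ] F [-0.4  0.6 -0.6] t 2.725 open 0.9971925001225243
[0.558, -0.322, 0.26] [-0.0521, -0.184, -0.0]
[0.5322 0.3061 0.019 ]
[0.5172 0.1466 0.019 ]
[0.3864 0.1591 0.019 ]
[0.4031 0.3184 0.019 ]
[0.4593 0.2326 0.019 ]
```

>>> {"name": "carry_out", "arguments": {"deltas": [-0.015,-0.06,0,0,0,0,-0.03,-0.12,0,0,0,0,-0.052,-0.175,0,0,0,0,-0.052,-0.184,0.02,0,0,0,-0.052,-0.184,0.03,0,0,0]}}

```text
time: 3.35
eef_pos: [0.5569, -0.3196, 0.2268]
tcp_rot: [-0.007, 1.0, 0.001, -0.001]
contact_force: [-0.9, 0.4, -0.7]
opening: 1.001
finger_force: 0.0
```

```bash
python3 - <<'E'
from h import *
deltas([[.558,-.322,.12]])
s=ctrl.get_state();p,d=ctrl.read_camera("wrist");cv2.imwrite("pics/w2.png",p[:,:,::-1])
m=ctrl.camera_model("wrist");K=m["intrinsics"];H=m["hand_eye"]
v,u=np.mgrid[:480,:640];a=u-K[0,2];b=v-K[1,2];r=np.hypot(a,b)+1e-9;th=r/K[0,0]
t=np.tan(np.minimum(th,1.5));P=np.stack([a/r*t*d,b/r*t*d,d],-1)
T=P@H[:3,:3].T+H[:3,3];W=Ro.from_quat(s["tcp_rot"]).apply(T.reshape(-1,3)).reshape(T.shape)+s["eef_pos"]
np.save("pics/w2W.npy",W)
M=(d>0)&(th<1.4)&(W[...,2]>.128)&(W[...,2]<.16)&(abs(W[...,0]-.56)<.12)&(W[...,1]<-.25)&(W[...,1]>-.4)
for x0 in np.arange(.49,.63,.008):
    w=W[M&(abs(W[...,0]-x0)<.004)]
    if len(w)>3: print(round(x0,3),len(w),np.percentile(w[:,1],[2,98]).round(4),np.median(w[:,2]).round(4))
E
```

```text
pos [ 0.5569 -0.3196  0.2268] rotvec [ 0.003 -0.003 -0.001] F [-0.9  0.4 -0.7] t 3.35 open 1.001355997934597
[0.558, -0.322, 0.12] [-0.0014, -0.0028, 0.1068]
0.498 117 [-0.3304 -0.3162] 0.131
0.506 315 [-0.3309 -0.3155] 0.1321
0.514 302 [-0.3309 -0.3154] 0.1321
0.522 745 [-0.344  -0.3017] 0.1381
0.53 834 [-0.344  -0.3018] 0.1384
0.538 830 [-0.344  -0.3016] 0.1384
0.546 796 [-0.3436 -0.3014] 0.1384
0.554 771 [-0.3438 -0.3016] 0.1384
0.562 748 [-0.3438 -0.3013] 0.1384
0.57 736 [-0.3434 -0.3011] 0.1384
0.578 700 [-0.3436 -0.3013] 0.1384
0.586 672 [-0.3436 -0.3018] 0.1384
0.594 549 [-0.3439 -0.3009] 0.1386
0.602 443 [-0.3333 -0.3107] 0.1359
0.61 385 [-0.3343 -0.3094] 0.142
0.618 312 [-0.3342 -0.3095] 0.1421
0.626 12 [-0.3329 -0.3137] 0.1413
```

View pics/w2.png

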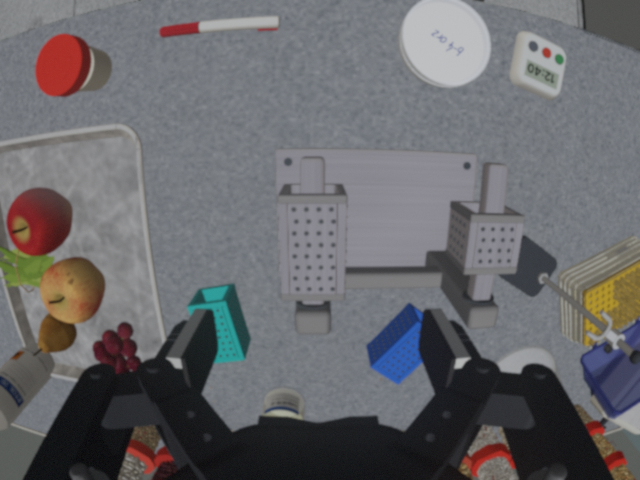

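The wrist view shows the long sleeve at (313,245) and the short one at (487,243). The sleeve axis is at y −0.3227 and its centre at x 0.558.

>>> {"name": "carry_out", "arguments": {"deltas": [-0.001,-0.002,0.03,0,0,0,-0.001,-0.002,0.06,0,0,0,-0.001,-0.002,0.08,0,0,0,-0.001,-0.002,0.08,0,0,0,-0.001,-0.002,0.08,0,0,0]}}

```text
time: 4.03
eef_pos: [0.5596, -0.3221, 0.1508]
tcp_rot: [-0.007, 1.0, -0.001, 0.001]
contact_force: [-0.1, 0.2, 1.3]
opening: 1.0
finger_force: 0.0
```

>>> {"name": "carry_out", "arguments": {"deltas": [0.001,-0.0005,0.02,0,0,0,0.001,-0.0005,0.04,0,0,0,0.001,-0.0005,0.05,0,0,0,0.001,-0.0005,0.05,0,0,0,0.001,-0.0005,0.05,0,0,0]}}

```text
time: 4.65
eef_pos: [0.5582, -0.3229, 0.0997]
tcp_rot: [-0.007, 1.0, -0.0, 0.0]
contact_force: [0.3, -0.7, 0.7]
opening: 0.999
finger_force: 0.0
```

>>> {"name": "carry_out", "arguments": {"deltas": [0,0,0,0,0,0,0,0,0,0,0,0,0,0,0,0,0,0,0,0,0,0,0,0,0,0,0,0,0,0], "grip": 35, "grip_force": 40}}

```text
time: 5.28
eef_pos: [0.5583, -0.3229, 0.1]
tcp_rot: [-0.007, 1.0, -0.0, 0.0]
contact_force: [-0.4, 0.4, 3.3]
opening: 0.507
finger_force: 41.5
```

>>> {"name": "carry_out", "arguments": {"deltas": [0,0,-0.003,0,0,0,0,0,-0.006,0,0,0,0,0,-0.008,0,0,0,0,0,-0.008,0,0,0,0,0,-0.008,0,0,0], "grip": 20, "grip_force": 50}}

```text
time: 5.9
eef_pos: [0.5578, -0.3225, 0.1072]
tcp_rot: [-0.007, 1.0, 0.0, -0.0]
contact_force: [-0.5, -0.1, -1.3]
opening: 0.508
finger_force: 50.9
```

>>> {"name": "carry_out", "arguments": {"deltas": [0.015,0,0,0,0,0,0.03,0,0,0,0,0,0.045,0,0,0,0,0,0.06,0,0,0,0,0,0.075,0,0,0,0,0]}}

```text
time: 6.52
eef_pos: [0.4817, -0.3237, 0.1074]
tcp_rot: [-0.007, 1.0, -0.0, 0.0]
contact_force: [-0.8, -0.6, -1.1]
opening: 0.511
finger_force: 50.9
```

>>> {"name": "carry_out", "arguments": {"deltas": [0.015,0,0,0,0,0,0.03,0,0,0,0,0,0.04,0,0,0,0,0,0.04,0,0,0,0,0,0.04,0,0,0,0,0]}}

```text
time: 7.15
eef_pos: [0.4432, -0.3244, 0.1075]
tcp_rot: [-0.007, 1.0, -0.0, 0.0]
contact_force: [-0.2, -0.4, -1.3]
opening: 0.507
finger_force: 50.9
```

```bash
python3 - <<'E'
from h import *
p,d=ctrl.read_camera("scene");cv2.imwrite("pics/s3.png",p[150:400,250:600,::-1])
deltas([[.44,-.32,.2],[.46,.2326,.2]])
E
```

```text
pos [ 0.4433 -0.3243  0.1075] rotvec [-0.  0.  0.] F [ 0.2  0.7 -2.1] t 7.2 open 0.5075586149206701
[0.44, -0.32, 0.2] [0.0032, 0.0044, -0.0925]
[0.46, 0.2326, 0.2] [-0.0247, 0.5566, -0.0927]
```

View pics/s3.png

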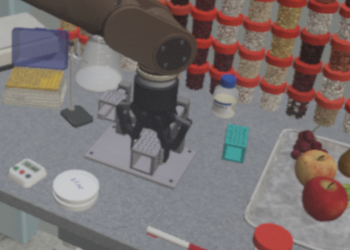

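The view shows the sleeve gripped and clear of its arm (crop pixel (147,150)). The short one still hangs at (112,105).

>>> {"name": "carry_out", "arguments": {"deltas": [0.005,0,-0.02,0,0,0,0.005,0,-0.045,0,0,0,0.005,0,-0.07,0,0,0,0.005,0,-0.095,0,0,0,0.005,0,-0.1,0,0,0]}}

```text
time: 7.82
eef_pos: [0.439, -0.3254, 0.211]
tcp_rot: [-0.007, 1.0, -0.002, 0.002]
contact_force: [-0.1, -0.3, -1.6]
opening: 0.506
finger_force: 51.1
```

>>> {"name": "carry_out", "arguments": {"deltas": [0,0.03,0,0,0,0,0,0.07,0,0,0,0,0,0.12,0,0,0,0,0,0.17,0,0,0,0,0,0.22,0,0,0,0]}}

```text
time: 8.45
eef_pos: [0.4342, -0.1026, 0.207]
tcp_rot: [-0.007, 1.0, 0.0, -0.0]
contact_force: [1.2, 1.0, -1.3]
opening: 0.511
finger_force: 51.3
```

>>> {"name": "carry_out", "arguments": {"deltas": [0,0.05,0,0,0,0,-0.005,0.1,0,0,0,0,-0.01,0.15,0,0,0,0,-0.015,0.2,0,0,0,0,-0.02,0.25,0,0,0,0]}}

```text
time: 9.07
eef_pos: [0.4508, 0.1476, 0.2071]
tcp_rot: [-0.007, 1.0, -0.0, -0.0]
contact_force: [0.7, -0.2, -1.2]
opening: 0.509
finger_force: 51.3
```

```bash
python3 - <<'E'
from h import *
deltas([[.46,.2326,.12],[.46,.2326,.01]])
E
```

```text
pos [0.4508 0.1476 0.2071] rotvec [-0.    -0.     0.001] F [ 0.7 -0.2 -1.2] t 9.075 open 0.5086249729540905
[0.46, 0.2326, 0.12] [-0.0105, 0.0849, 0.0871]
[0.46, 0.2326, 0.01] [-0.0105, 0.0849, 0.1971]
```

>>> {"name": "carry_out", "arguments": {"deltas": [-0.01,0.035,0,0,0,0,-0.01,0.07,0.02,0,0,0,-0.01,0.085,0.05,0,0,0,-0.01,0.085,0.09,0,0,0,-0.01,0.085,0.13,0,0,0]}}

```text
time: 9.7
eef_pos: [0.4596, 0.2314, 0.076]
tcp_rot: [-0.008, 1.0, -0.0, -0.0]
contact_force: [1.2, -0.1, -2.0]
opening: 0.515
finger_force: 51.3
```

>>> {"name": "carry_out", "arguments": {"deltas": [0,0,0.025,0,0,0,0,0,0.045,0,0,0,0,0,0.055,0,0,0,0,0,0.055,0,0,0,0,0,0.055,0,0,0]}}

```text
time: 10.32
eef_pos: [0.4608, 0.2313, 0.0232]
tcp_rot: [-0.007, 1.0, 0.0, 0.001]
contact_force: [-0.4, -0.5, -0.5]
opening: 0.513
finger_force: 51.3
```

```bash
python3 - <<'E'
from h import *
p,d=ctrl.read_camera("scene");cv2.imwrite("pics/s4.png",cv2.resize(p[170:330,90:310,::-1],None,fx=3,fy=3))
deltas([[.46,.2326,.01]])
E
```

```text
pos [0.4609 0.2313 0.0234] rotvec [0.001 0.002 0.   ] F [ 0.4 -0.3 -1.2] t 10.375 open 0.5096779555378137
[0.46, 0.2326, 0.01] [0.0009, 0.0013, 0.0134]
```

View pics/s4.png

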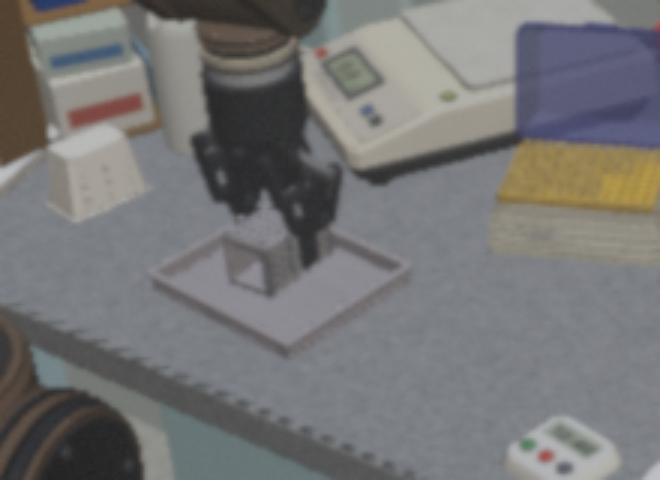

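The sleeve is level just above the middle of the dish, around crop (262,255). I'll lower it slowly.

>>> {"name": "carry_out", "arguments": {"deltas": [0,0,0.004,0,0,0,0,0,0.008,0,0,0,0,0,0.011,0,0,0,0,0,0.012,0,0,0,0,0,0.012,0,0,0]}}

```text
time: 11.0
eef_pos: [0.46, 0.2311, 0.0102]
tcp_rot: [-0.007, 1.0, -0.0, -0.0]
contact_force: [-0.2, -0.6, -1.7]
opening: 0.51
finger_force: 51.3
```

>>> {"name": "carry_out", "arguments": {"deltas": [0,0,0.001,0,0,0,0,0,0.002,0,0,0,0,0,0.002,0,0,0,0,0,0.003,0,0,0,0,0,0.003,0,0,0]}}

```text
time: 11.62
eef_pos: [0.4601, 0.2312, 0.0081]
tcp_rot: [-0.007, 1.0, -0.0, -0.0]
contact_force: [-2.7, -0.7, 5.0]
opening: 0.51
finger_force: 51.9
```

Contact with the floor, so I release it.

>>> {"name": "carry_out", "arguments": {"deltas": [0,0,0,0,0,0,0,0,0,0,0,0,0,0,0,0,0,0,0,0,0,0,0,0,0,0,0,0,0,0], "grip": 80, "grip_force": 20}}

```text
time: 12.25
eef_pos: [0.46, 0.2311, 0.0073]
tcp_rot: [-0.007, 1.0, 0.0, -0.0]
contact_force: [0.3, 0.0, 0.3]
opening: 0.801
finger_force: 0.0
```

>>> {"name": "carry_out", "arguments": {"deltas": [0,0,-0.015,0,0,0,0,0,-0.035,0,0,0,0,0,-0.07,0,0,0,0,0,-0.12,0,0,0,0,0,-0.17,0,0,0]}}

```text
time: 12.88
eef_pos: [0.4598, 0.2311, 0.1798]
tcp_rot: [-0.007, 1.0, 0.0, 0.0]
contact_force: [-0.2, 0.4, -0.0]
opening: 0.798
finger_force: 0.0
```

>>> {"name": "carry_out", "arguments": {"deltas": [0,-0.05,-0.02,0,0,0,0,-0.1,-0.04,0,0,0,0,-0.15,-0.05,0,0,0,0,-0.15,-0.05,0,0,0,0,-0.15,-0.05,0,0,0]}}

```text
time: 13.5
eef_pos: [0.4621, 0.0812, 0.2279]
tcp_rot: [-0.007, 1.0, 0.0, 0.0]
contact_force: [0.3, -0.0, 0.5]
opening: 0.802
finger_force: 0.0
```

```bash
python3 - <<'E'
from h import *
p,d=ctrl.read_camera("top");cv2.imwrite("pics/t5.png",cv2.resize(p[190:340,150:470,::-1],None,fx=2.4,fy=2.4))
W=cloud("top",d);m=(abs(W[...,0]-.46)<.06)&(abs(W[...,1]-.2326)<.05)&(W[...,2]>.036)&(W[...,2]<.07)
w=W[m];print(len(w),w.mean(0).round(4),w.min(0).round(3),w.max(0).round(3))
v,u=np.mgrid[:480,:640];m=(u>355)&(u<392)&(v>230)&(v<254)
for dd in (np.load("pics/topm.npy"),d):
    w=cloud("top",dd)[m];w=w[(w[:,2]>.125)&(w[:,2]<.16)];print("short",len(w),w.mean(0).round(4))
print(ctrl.get_state()["contact_force"])
E
```

```text
96 [0.4676 0.2486 0.0461] [0.424 0.24  0.037] [0.497 0.254 0.053]
short 371 [ 0.5523 -0.1922  0.1376]
short 369 [ 0.5525 -0.1921  0.1374]
[-0.39828664  0.70450574 -0.03930058]
```

View pics/t5.png

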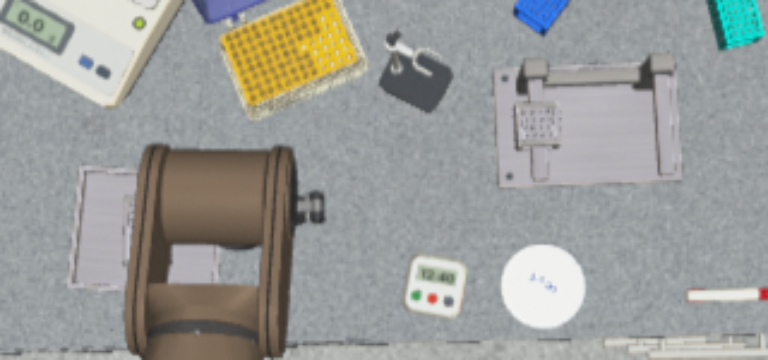

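The picture shows the right arm empty and the short sleeve still at (537,125). The long sleeve's top (mean height 46 mm) spans x 0.424–0.497 in the dish, partly hidden by the arm. It lies flat and central, so I hand the job in.

```bash
python3 -c "
from plant import ctrl
print(ctrl.sign_off())"
```

```text
the job is handed in; nothing more can be done
None
```

The longer sleeve lies flat on a long side near the middle of the dish, the shorter sleeve still hangs where it was, and the job is handed in; sign-off gave no verdict, and the arm partly hid the sleeve in the last picture.

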